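Roll a seed canister up the gutter into the reader nest and record it

ROBOT

A 6-joint arm with a two-finger parallel gripper is mounted at the origin on the work surface. World frame = base frame: x ahead of the robot, y to its left, z up, the work surface at z = 0. Lengths are in m, angles in rad, forces in N, time in s.
With the tool pointing down it reaches from about 0.35 to 0.775 m from the base axis. Payload 5.5 kg.
Tool frame: the origin (TCP) lies at the very end of the fingers, on their centre line; the grasp point (between the pads) lies 19 mm behind it (grip_point_offset is the distance from the TCP to the grasp point, in m); z points along the fingers, y is the direction in which the jaws open and shut (so a half turn about z gives the same grasp; the last joint's range is limited). The gripper opens to 85 mm and grips with 20 to 120 N. Pads are 22 mm wide; open, the fingers measure 114 mm over their backs; the gripper's body (76 mm by 85 mm) begins 54 mm behind the grasp point. The pads swing forward as they close: fully open they stand 13 mm farther back than shut.
Start: joints at [-1.397, 0.313, 0.046, 1.304, 0, 1.431], TCP at [0.177, -0.547, 0.231] pointing down, gripper open.
Joint ranges: [-2.76, 2.76], [-0.86, 1.69], [-1.03, 1.26], [-2.2, 2.34], [-1.47, 1.5], [-3.14, 3.14]. Speed limits (rad/s): [2.57, 2.57, 3.14, 3.14, 3.14, 3.14].

INTERFACE

Orientations are given as a unit quaternion [w, x, y, z].
In Python, from workcell import * gives the robot as it stands.
- The arm moves only by the shell command python3 -m crank 'ROWS' [OPENING] [FORCE]. ROWS is a JSON object of lists of equal length, an entry for each row: "travel": the shift along the tool's x, y, z in units of 40 mm (1.0 is 40 mm), a list of three; "turn": the turn about the tool's z in rad. In form: {"travel": [[x, y, z], ...], "turn": [turn, ...]}. A call has 1 to 5 rows; each row is the pose to reach, as a shift and turn from the pose commanded when the call began, along the tool's axes at that moment; what a row does not reach only later rows make up. A row lasts 1/12 s, in which the tool goes at most 41.7 mm and 7.16 degrees, less where a joint would pass 70% of its speed; a pose out of reach is approached as far as the arm can. A call with a gripper value outside its range is refused whole. OPENING is the finger opening in mm, from 0 to 85.4, set as the call begins (- or left out, the last holds). The fingers move at their own pace and stop on an object; FORCE is the grip in N (left out, the last holds). Time passes only in rows, so rows that repeat a pose let the fingers close. It gives the time, the measured TCP pose, the force and the opening at its end, in the units of the state.
- get_state(): the state, without advancing time (a new reading comes with each control period).
- read_camera(name): name is "scene" or "top" or "wrist"; returns a dict with "image" (480x640x3 uint8, red, green, blue), "K" (3x3 intrinsics, pixels), "R" (3x3) and "t" (3): a world point X has camera coordinates R X + t. Camera axes: x right, y down, z forward; pixel columns grow to the right and rows downward; lengths in m; the calibration is good to about 2 mm. A picture is of the moment at which its call begins. There is no depth.
- hand_in(): hands the job in, once; it reports no verdict.
The state is a dict: "clock": time; "joint_pos": joint angles; "qvel": joint speeds; "tau": joint torques, N m; "tcp_pos": TCP position; "orientation": TCP orientation; "wrist_force": force on the tool from outside, world axes, zero at the start; "ft_torque": the same for the moment, N m; "finger_gap": finger opening in m.
Only numpy, scipy, OpenCV 4.12 (cv2) and the standard library are available. Lean on these libraries where they do the work, as an engineer would, in place of code of your own. Each camera call takes 0.05 s, during which the arm holds its last target. There are 200 camera calls.

TASK

With the fingertips, gently push the orange-capped sample canister up the sloped gutter until it drops into the blue nest against the stop at the top and stays there when you let go; do not grip or lift it, and do not flick it or let it run away back down the slope. Then press the green record button with a fingertip and let it come back up. Leave the jar, the bottle and the tin where they stand.

Things in the scene. Friction and masses are not known exactly. Their poses are not given: they have to be found in the camera images.
- canister: The round part: closed white sample canister, 60 mm long, an orange cap of 44 mm diameter, 9 mm thick, at each end, the white middle 36 mm in diameter; about 0.12 kg. It lies across the gutter and rolls on its caps; let go on the slope it runs back down. Origin at its centre; its y axis is its long axis. Starts at rest against the bar at the low end.
- ramp: Sloped aluminium gutter, fixed, rising at 10 degrees along its own +x; y across it, z square to its floor. Origin on the floor's surface, mid-width, 50 mm above the work surface. Floor (z = 0) runs from x = -140 mm (low end, open, free space beyond) to the lip at x = +85 mm. Side walls: inner faces at y = +-33 mm, 5 mm thick, tops at z = +16 mm.
- bar (a point): Top centre of the 6 mm high, 8 mm thick black bar across the low end of the gutter (x = -136 mm in the frame of ramp). The canister first leans on it, its centre 19 mm up the slope from here (x = -117, z = 22 mm in the frame of ramp).
- lip (a point): Middle of the square lip where the floor ends (x = 85 mm in the frame of ramp) and steps 6 mm down into the blue nest, 40 mm long. When the canister's centre is 4 to 7 mm past the lip it drops in by itself and stays.
- nest (a point): Where the canister's centre is when it lies in the nest (x = 101.5, y = 0, z = 16 mm in the frame of ramp; 3 mm of play along x). The blue stop wall begins at x = 125 mm, 10 mm thick, top at z = 26 mm. Outside the +y wall beside the nest a black reader block, y = 38 to 68 mm, x = 80 to 130 mm, top at z = 40 mm.
- record_top (a point): Centre of the top face of the green round record button, 36 mm in diameter, facing up, on a grey box 90 x 90 x 35 mm. The box stands to the robot's left or right.
- record (a joint): Travel of the record button: 0 up, 0.006 m fully down; a spring, 5 N when fully down; it comes back up when released.
- jar: Bystander: amber glass jar with white lid, 56 mm diameter, 70 mm tall, standing loose. Origin: centre of its underside.
- vial: Bystander: green glass bottle with blue cap, 36 mm diameter, 85 mm tall, standing loose. Origin: centre of its underside.
- tin: Bystander: plain round metal tin, 60 mm diameter, 35 mm tall, standing loose. Origin: centre of its underside.

How it is judged:
On the way, in this order (a step that is already met when the one before it is completed fails the run):
1. the canister lies in the nest, still and let go (x of canister in the frame of ramp between 0.094 and 0.109 m and z of canister in the frame of ramp between 0.012 and 0.019 m and y of canister in the frame of ramp between -0.01 and 0.01 m and linear speed of canister below 0.02 m/s and contact force between canister and the fingers below 0.1 N), for 0.2 s.
2. the record button is pressed (value of joint record above 0.004 m), for 0.03 s.
At the end, for the whole second after the job is handed in: The canister rests in the nest (centre within 94 to 109 mm along the gutter, 12 to 19 mm above its floor line, under 20 mm/s); the button was pressed 4 mm or more after that and is up again (under 1.5 mm); jar, bottle and tin stand upright within 20 mm of their places (x of canister in the frame of ramp between 0.094 and 0.109 m and z of canister in the frame of ramp between 0.012 and 0.019 m and y of canister in the frame of ramp between -0.01 and 0.01 m and linear speed of canister below 0.02 m/s and value of joint record below 0.0015 m and distance of each of jar, vial, tin from where it was at the start of the episode below 0.02 m and angle between each of jar, vial, tin's own z axis and vertical below 0.2 rad); the robot touches nothing.
It fails at once if the canister is lifted more than 12 mm off the gutter floor or leaves the gutter (z of canister in the frame of ramp above 0.034 m or x of canister in the frame of ramp below -0.13 m or x of canister in the frame of ramp above 0.115 m or z of canister in the frame of ramp below 0.005 m).
It fails at once if the canister is flicked or runs away down the slope (faster than 0.33 m/s) (linear speed of canister above 0.33 m/s).
It fails at once if the canister is squeezed or shoved with more than 35 N (contact force between canister and the fingers above 35 N).
It fails at once if the button is pressed before the canister is in the nest (value of joint record above 0.003 m and not (x of canister in the frame of ramp between 0.094 and 0.109 m and z of canister in the frame of ramp between 0.012 and 0.019 m and y of canister in the frame of ramp between -0.01 and 0.01 m)).
It fails at once if a bystander is knocked over or pushed away (distance of any of jar, vial, tin from where it was at the start of the episode above 0.03 m or angle between any of jar, vial, tin's own z axis and vertical above 0.4 rad).
It also fails if it takes over 54 s, if anything falls off the work surface, if the arm or the gripper's body presses on something with over 40 N, if the wrist force passes 120 N, or if a joint passes its speed limit or range.

## Working session

There is one attempt and no reset: what is moved stays moved. The work goes in short steps, Python scripts to look and compute and a shell command to move; the robot and the scene stay as the last step left them, time stands still between calls to the robot, and variables do not carry over. Pictures are saved under pics/ and viewed, about 8 in all and at most 12, crops included, and the job is handed in when it is done.

```bash
mkdir -p pics; ls; python3 - <<'E'
from workcell import *
import cv2,numpy as np
print(get_state())
for n in ("scene","top"):
    d=read_camera(n); cv2.imwrite(f"pics/{n}0.png",d["image"][:,:,::-1]); np.savez(f"pics/{n}0.npz",**d)
    print(n,d["K"],d["R"],d["t"])
E
```

```text
pics
{'clock': 0.0, 'joint_pos': array([-1.39659604e+00,  3.13963739e-01,  4.49575299e-02,  1.30362147e+00,
        3.96827087e-06,  1.43116556e+00]), 'qvel': array([ 0.0013695 , -0.00086609,  0.00077311,  0.00155219, -0.00076426,
        0.00041031]), 'tau': array([-2.81224638e-03, -4.80634654e+01,  2.98529148e+01,  1.94661407e-02,
       -2.17768870e-04, -1.48456053e-05]), 'tcp_pos': array([ 0.17738756, -0.54639608,  0.23042098]), 'orientation': array([-9.15572087e-04,  9.87713585e-01,  1.56272315e-01, -1.38425887e-05]), 'wrist_force': array([ 0.13406877, -0.58576922, -0.41433682]), 'ft_torque': array([ 0.0103528 ,  0.00546319, -0.0182244 ]), 'finger_gap': 0.08538496042861464}
scene [[450.07064858   0.         315.84832642]
 [  0.         450.07064858 234.73619738]
 [  0.           0.           1.        ]] [[ 0.41215738  0.91106154 -0.00965211]
 [ 0.56684627 -0.26470206 -0.78013981]
 [-0.71331031  0.31606912 -0.62553074]] [-0.25053357 -0.26647308  1.49727778]
top [[433.07633493   0.         319.42349318]
 [  0.         433.07633493 233.69278525]
 [  0.           0.           1.        ]] [[-0.02310733 -0.99961644  0.01526542]
 [-0.99347985  0.02125496 -0.11200903]
 [ 0.1116416  -0.01775412 -0.99358993]] [-0.00521914  0.58049706  0.91882922]
```

View pics/top0.png

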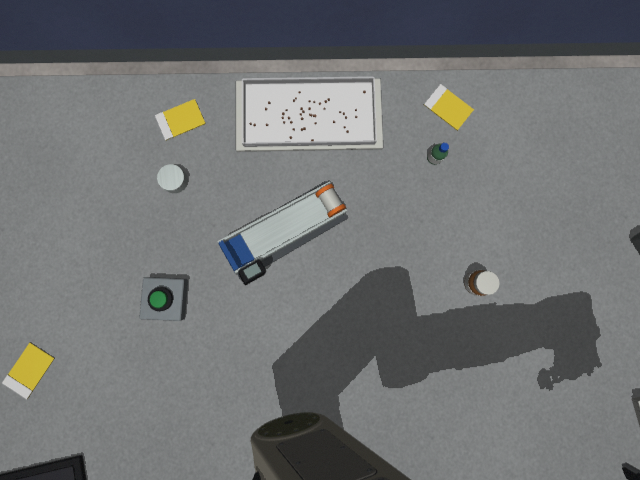

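View pics/scene0.png

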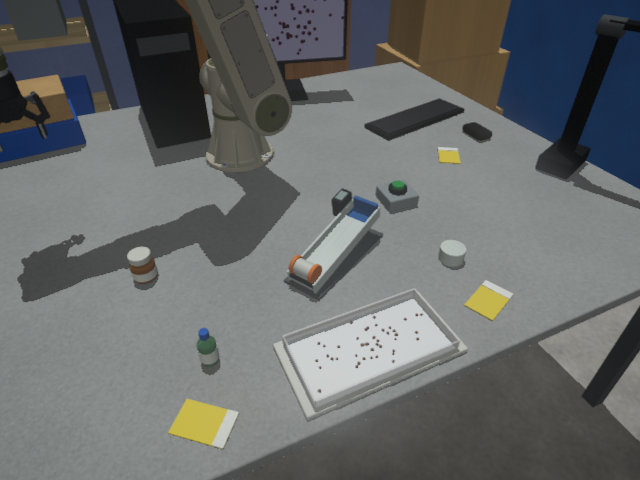

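```bash
cat > h.py <<'E'
import cv2,numpy as np
def ray(d,u,v,z):
    r=d["R"].T@np.linalg.inv(d["K"])@np.array([u,v,1.]); c=-d["R"].T@d["t"]
    return c+r*(z-c[2])/r[2]
def proj(d,X):
    p=d["K"]@(d["R"]@np.asarray(X)+d["t"]); return p[:2]/p[2]
def mask(im,lo,hi): return cv2.inRange(cv2.cvtColor(im,cv2.COLOR_RGB2HSV),lo,hi)
def tri(ds,uvs):
    A=[];b=[]
    for d,(u,v) in zip(ds,uvs):
        r=d["R"].T@np.linalg.inv(d["K"])@np.array([u,v,1.]); r/=np.linalg.norm(r); c=-d["R"].T@d["t"]
        P=np.eye(3)-np.outer(r,r); A.append(P); b.append(P@c)
    return np.linalg.lstsq(np.vstack(A),np.hstack(b),rcond=None)[0]
def blobs(m,mn=15):
    n,_,s,c=cv2.connectedComponentsWithStats(m); return [(int(s[i,4]),c[i].round(1).tolist(),s[i,:4].tolist()) for i in range(1,n) if s[i,4]>=mn]
E
python3 - <<'E'
from h import *
ds=[dict(np.load(f"pics/{n}0.npz")) for n in ("top","scene")]
for d in ds:
    im=d["image"]
    print("orange",blobs(mask(im,(3,150,120),(16,255,255))))
    print("blue",blobs(mask(im,(100,130,60),(118,255,255)),40))
    print("green",blobs(mask(im,(60,120,40),(85,255,255))))
t=ds[0]["image"][165:325,140:360]; cv2.imwrite("pics/c1.png",cv2.resize(t,None,fx=3.6,fy=3.6,interpolation=2)[:,:,::-1])
E
```

```text
orange [(70, [323.5, 189.3], [316, 184, 17, 13]), (73, [335.6, 209.9], [328, 204, 17, 13])]
blue [(69, [443.7, 147.1], [439, 143, 10, 9]), (689, [236.2, 251.8], [219, 235, 35, 36])]
green [(242, [158.0, 298.9], [150, 291, 18, 17])]
orange [(38, [293.4, 260.8], [290, 256, 10, 12]), (40, [312.6, 269.8], [309, 265, 10, 12])]
blue [(11075, [551.1, 56.8], [498, 0, 142, 143]), (6084, [617.4, 114.6], [578, 31, 62, 158]), (3073, [51.6, 126.0], [0, 75, 95, 88]), (49, [365.6, 200.9], [354, 197, 23, 9]), (107, [358.0, 215.8], [349, 211, 19, 11]), (80, [203.0, 333.4], [199, 328, 9, 12])]
green [(55, [397.8, 183.7], [392, 181, 12, 6])]
```

View pics/c1.png

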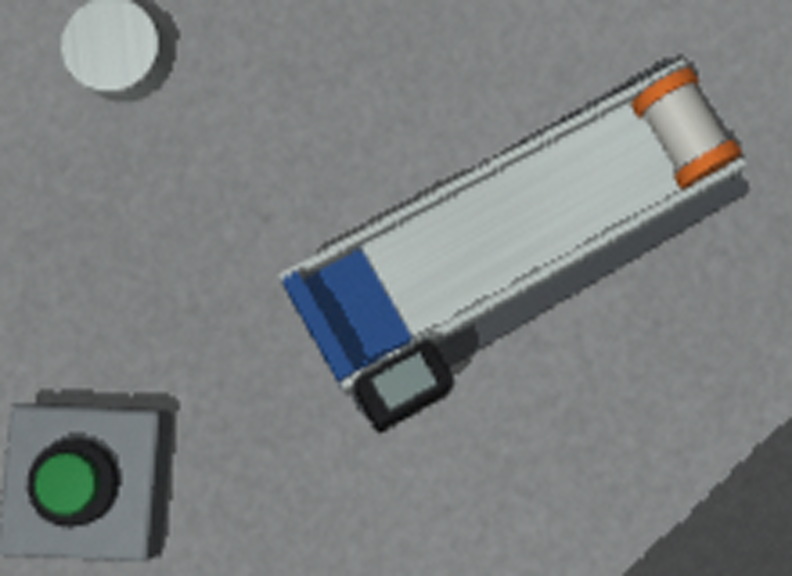

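```bash
python3 - <<'E'
from h import *
ds=[dict(np.load(f"pics/{n}0.npz")) for n in ("top","scene")]
T,S=ds
c=ray(T,329.55,199.6,.0513); l=ray(T,386/3.6+140-.4,294/3.6+165-.4,.0648); s=ray(T,314.5/3.6+139.6,330/3.6+164.6,.099)
print("can",c,"lip",l,"stop",s, "dists",np.linalg.norm((l-c)[:2]),.0837+.1190,np.linalg.norm((s-c)[:2]),.1284+.119)
print("can tri",tri(ds,[(329.55,199.6),(303,265.3)]))
caps=[ray(T,323.5,189.3,.06),ray(T,335.6,209.9,.06)];a=caps[0]-caps[1];print("cap axis",np.degrees(np.arctan2(a[1],a[0]))+90,np.linalg.norm(a))
for p in(l,s): print("yaw",np.degrees(np.arctan2(*(p-c)[[1,0]])))
b=tri(ds,[(158,298.9),(397.8,183.7)]);print("button",b,ray(T,158,298.9,.045))
for n,u,v,z in(("tin",172,178,.035),("vial",443.7,147.1,.085),("jar",487,283,.07)): print(n,ray(T,u,v,z))
from workcell import *
st=get_state();from scipy.spatial.transform import Rotation as R
print(R.from_quat(np.roll(st["orientation"],-1)).as_matrix().round(3))
E
```

```text
can [ 0.65223092 -0.04153604  0.0513    ] lip [0.55321061 0.13622715 0.0648    ] stop [0.53081268 0.17126537 0.099     ] dists 0.20348162951488302 0.2027 0.24500373466911105 0.24739999999999998
can tri [ 0.64919992 -0.04470017  0.060144  ]
cap axis 118.66668471250424 0.05191506165827189
yaw 119.11933596020249
yaw 119.70781251581725
button [0.44705546 0.32324265 0.05496833] [0.44707959 0.32751537 0.045     ]
tin [0.71089436 0.30511867 0.035     ]
vial [ 0.75449644 -0.28653118  0.085     ]
jar [ 0.46456273 -0.36623393  0.07      ]
[[ 0.951  0.309 -0.   ]
 [ 0.309 -0.951  0.002]
 [ 0.    -0.002 -1.   ]]
```

```bash
python3 -m crank '{"travel":[[0.9,-0.42,0],[1.8,-0.84,0],[2.7,-1.26,0],[3.6,-1.68,0],[4.5,-2.1,0]],"turn":[-0.05,-0.1,-0.15,-0.195,-0.195]}' 0 20
cat >> h.py <<'E'
from scipy.spatial.transform import Rotation as Rr
O=np.array([.594,.0627,.05]); YAW=119.2
def ramp(): 
    return Rr.from_euler('z',YAW,degrees=True).as_matrix()@Rr.from_euler('y',-10,degrees=True).as_matrix()
def to(st,target):
    M=Rr.from_quat(np.roll(st["orientation"],-1)).as_matrix()
    print("tcp",st["tcp_pos"].round(4),"units",(M.T@(np.array(target)-st["tcp_pos"])/.04).round(2),"toolx yaw",np.degrees(np.arctan2(M[1,0],M[0,0])).round(2),"clock",st["clock"],"F",st["wrist_force"].round(1),"gap",round(st["finger_gap"],4))
E
python3 -c "
from h import *;from workcell import *
to(get_state(),[.6745,-.0813,.2])"
```

```text
clock: 0.52
tcp_pos: [0.3235, -0.4099, 0.2309]
orientation: [-0.0, 0.968, 0.252, -0.0]
wrist_force: [0.9, -0.4, -0.2]
finger_gap: 0.0253
tcp [ 0.3235 -0.4099  0.2309] units [11.67 -2.89  0.77] toolx yaw 29.22 clock 0.5167 F [ 0.9 -0.4 -0.2] gap 0.0253
```

```bash
python3 -m crank '{"travel":[[0.97,-0.24,0.06],[1.94,-0.48,0.13],[2.91,-0.72,0.19],[3.9,-0.96,0.26],[4.86,-1.2,0.32]],"turn":[0,0,0,0,0]}' | head -2
python3 -m crank '{"travel":[[0.97,-0.24,0.06],[1.94,-0.48,0.13],[2.91,-0.72,0.19],[3.9,-0.96,0.26],[4.86,-1.2,0.32]],"turn":[0,0,0,0,0]}' |head -2
python3 -m crank '{"travel":[[0.97,-0.24,0.06],[1.94,-0.48,0.13],[1.94,-0.48,0.13]],"turn":[0,0,0]}'|head -2
python3 - <<'E'
from h import *;from workcell import *
to(get_state(),[.6745,-.0813,.075])
d=read_camera("wrist");print(d["R"],d["t"]);np.savez("pics/w1.npz",**d);cv2.imwrite("pics/w1.png",d["image"][:,:,::-1])
print("orange",blobs(mask(d["image"],(3,150,120),(16,255,255))))
M=ramp()
for p in([-.117,0,.022],[.085,0,0],[-.136,0,.006],[-.14,.033,.016],[-.14,-.033,.016]):print(p,proj(d,O+M@np.array(p)).round(1))
E
```

```text
clock: 0.93
tcp_pos: [0.4702, -0.273, 0.2181]
clock: 1.35
tcp_pos: [0.6166, -0.1364, 0.205]
clock: 1.6
tcp_pos: [0.6774, -0.0781, 0.1975]
tcp [ 0.6774 -0.0781  0.1975] units [-0.1   0.04  3.06] toolx yaw 29.52 clock 1.6 F [-0.7 -0.6 -1.2] gap -0.0004
[[ 0.4927089  -0.87018957 -0.00283838]
 [-0.82977859 -0.47080536  0.29968285]
 [-0.26211721 -0.14530118 -0.95403466]] [-0.4011323   0.49579918  0.51529812]
orange [(559, [256.9, 200.2], [232, 194, 51, 13]), (482, [259.5, 268.0], [236, 261, 49, 14])]
[-0.117, 0, 0.022] [258.6 224.9]
[0.085, 0, 0] [-18.4 228.1]
[-0.136, 0, 0.006] [281.4 218.8]
[-0.14, 0.033, 0.016] [288.2 260.6]
[-0.14, -0.033, 0.016] [286.8 180.3]
```

View pics/w1.png

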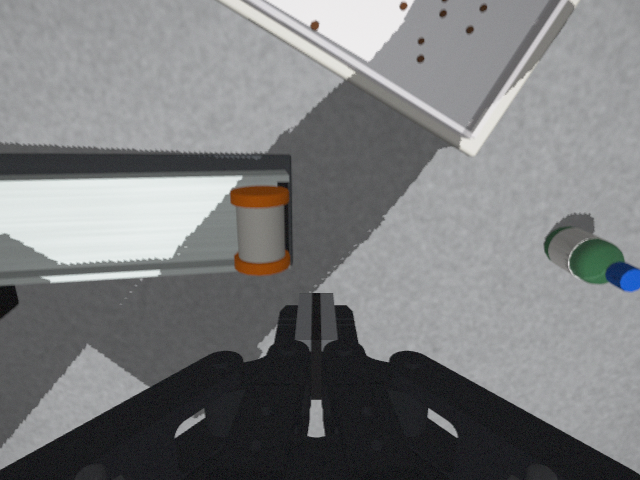

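```bash
python3 -m crank '{"travel":[[-0.1,0.05,0.8],[-0.15,0.05,1.6],[-0.15,0.05,2.4],[-0.15,0.05,3.0],[-0.15,0.05,3.0]],"turn":[0,0,0,0,0]}' | head -2
python3 - <<'E'
from h import *;from workcell import *
st=get_state();to(st,[.6745,-.0813,.041]); print("ramp-frame tcp",(ramp().T@(st["tcp_pos"]-O)*1000).round(1))
d=read_camera("wrist");np.savez("pics/w2.npz",**d);cv2.imwrite("pics/w2.png",d["image"][:,:,::-1])
E
```

```text
clock: 2.07
tcp_pos: [0.6646, -0.0883, 0.0741]
tcp [ 0.6646 -0.0883  0.0741] units [ 0.31 -0.03  0.83] toolx yaw 29.09 clock 2.0667 F [-0.9  0.7 -0.4] gap 0.0
ramp-frame tcp [-159.5   12.    52.6]
```

View pics/w2.png

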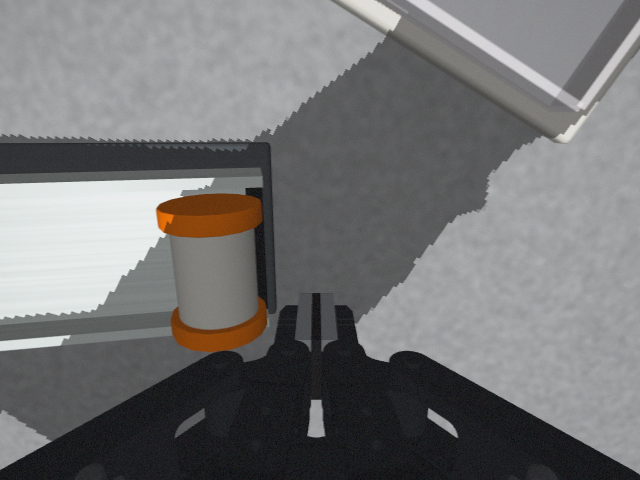

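```bash
python3 -m crank '{"travel":[[0.15,0,0],[0.27,0,0.4],[0.27,0,0.83],[0.27,0,0.83]],"turn":[0,0,0,0]}' | head -2
python3 - <<'E'
from h import *;from workcell import *
st=get_state();to(st,[.6745,-.0813,.041]); print("ramp-frame tcp",(ramp().T@(st["tcp_pos"]-O)*1000).round(1))
d=read_camera("wrist");np.savez("pics/w3.npz",**d);cv2.imwrite("pics/w3.png",d["image"][:,:,::-1])
E
```

```text
clock: 2.45
tcp_pos: [0.6794, -0.0831, 0.0471]
tcp [ 0.6794 -0.0831  0.0471] units [-0.08 -0.1   0.15] toolx yaw 29.15 clock 2.45 F [-1.6  0.5 -0.5] gap -0.0002
ramp-frame tcp [-166.9   -3.4   26.4]
```

View pics/w3.png

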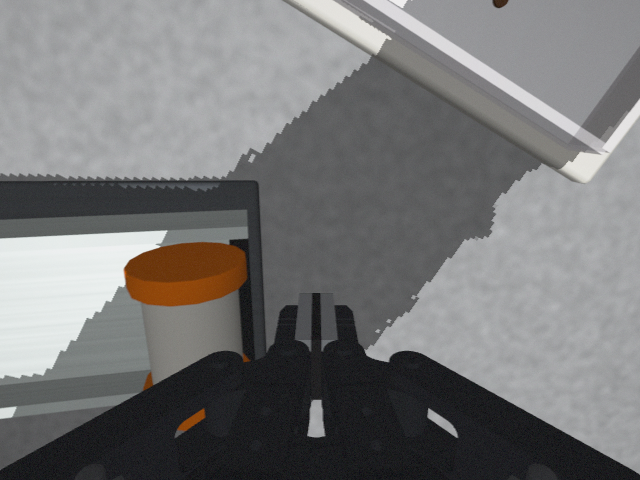

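```bash
python3 -m crank '{"travel":[[0,0,0],[0,0,0]],"turn":[0,0]}' | head -2
python3 - <<'E'
from h import *;from workcell import *
st=get_state();to(st,[.6745,-.0813,.041]); print("ramp-frame tcp",(ramp().T@(st["tcp_pos"]-O)*1000).round(1))
M=ramp()
for f in "w2","w3":
    d=dict(np.load(f"pics/{f}.npz"))
    th=np.radians(np.arange(0,360,10))
    for y in(-.030,-.021,.030):
        P=np.array([proj(d,O+M@np.array([-.117+.022*np.cos(a),y,.022+.022*np.sin(a)])) for a in th]);print(f,y,"u",P[:,0].min().round(),P[:,0].max().round(),"v",P[:,1].min().round(),P[:,1].max().round())
    print("gutter corner far", proj(d,O+M@np.array([-.14,-.038,.016])))
E
```

```text
clock: 2.67
tcp_pos: [0.6805, -0.0835, 0.0497]
tcp [ 0.6805 -0.0835  0.0497] units [-0.11 -0.12  0.22] toolx yaw 29.15 clock 2.6667 F [ 0.1 -0.2  0. ] gap -0.0002
ramp-frame tcp [-167.4   -4.2   29.2]
w2 -0.03 u 153.0 258.0 v 189.0 211.0
w2 -0.021 u 156.0 259.0 v 207.0 233.0
w2 0.03 u 170.0 264.0 v 300.0 347.0
gutter corner far [259.47194299 176.52552241]
w3 -0.03 u 121.0 243.0 v 236.0 276.0
w3 -0.021 u 124.0 244.0 v 256.0 301.0
w3 0.03 u 143.0 251.0 v 356.0 425.0
gutter corner far [244.63675181 225.90905   ]
```

```bash
python3 -m crank '{"travel":[[-0.1,0,0.1],[-0.17,0,0.22],[-0.17,0,0.22],[-0.17,0,0.22]],"turn":[0,0,0,0]}' | head -2
python3 - <<'E'
from h import *;from workcell import *
st=get_state();to(st,[.6745,-.0813,.041]); print("ramp-frame tcp",(ramp().T@(st["tcp_pos"]-O)*1000).round(1))
E
```

```text
clock: 3.0
tcp_pos: [0.6725, -0.0866, 0.0382]
tcp [ 0.6725 -0.0866  0.0382] units [ 0.11 -0.09 -0.07] toolx yaw 29.12 clock 3.0 F [-0.2 -0.3 -0.5] gap -0.0001
ramp-frame tcp [-168.1    4.3   17.6]
```

```bash
python3 -m crank '{"travel":[[0,-0.08,-0.05],[0,-0.16,-0.07],[0,-0.24,-0.1],[0,-0.32,-0.12],[0,-0.4,-0.14]],"turn":[0,0,0,0,0]}'
python3 -m crank '{"travel":[[0,-0.08,-0.014],[0,-0.16,-0.028],[0,-0.24,-0.042],[0,-0.32,-0.056],[0,-0.4,-0.07]],"turn":[0,0,0,0,0]}'
python3 - <<'E'
from h import *;from workcell import *
st=get_state();to(st,[.6745,-.0813,.041]); print("ramp-frame tcp",(ramp().T@(st["tcp_pos"]-O)*1000).round(1))
d=read_camera("top");print("orange",blobs(mask(d["image"],(3,150,120),(16,255,255)),8));np.savez("pics/t2.npz",**d)
E
```

```text
clock: 3.42
tcp_pos: [0.6653, -0.072, 0.0444]
orientation: [0.0, 0.968, 0.252, 0.0]
wrist_force: [-0.2, 0.0, 0.5]
finger_gap: 0.0002
clock: 3.83
tcp_pos: [0.6607, -0.0616, 0.0502]
orientation: [0.004, 0.968, 0.251, 0.003]
wrist_force: [1.8, -11.1, 11.9]
finger_gap: -0.0003
tcp [ 0.6607 -0.0616  0.0502] units [0.06 0.6  0.24] toolx yaw 29.05 clock 3.8333 F [  1.8 -11.1  11.9] gap -0.0003
ramp-frame tcp [-138.9    2.4   24.7]
orange []
```

```bash
python3 -m crank '{"travel":[[0,0.1,0],[0,0.2,0],[0,0.3,0.0],[0,0.35,0.1],[0,0.35,0.2]],"turn":[0,0,0,0,0]}'
python3 -m crank '{"travel":[[0,0,0.03],[0,0,0.03],[0,0,0.03]],"turn":[0,0,0]}'
python3 - <<'E'
from h import *;from workcell import *
st=get_state();to(st,[.6745,-.0813,.041]); print("ramp-frame tcp",(ramp().T@(st["tcp_pos"]-O)*1000).round(1))
im=[]
for n in("wrist","scene"):
    d=read_camera(n);np.savez(f"pics/{n}4.npz",**d);im.append(d["image"])
c=np.hstack([im[0][150:450,0:400],cv2.resize(im[1][200:300,240:370],(390,300),interpolation=2)])
cv2.imwrite("pics/m4.png",c[:,:,::-1])
E
```

```text
clock: 4.3
tcp_pos: [0.6648, -0.0713, 0.0384]
orientation: [0.0, 0.968, 0.251, 0.0]
wrist_force: [0.1, -0.3, -0.1]
finger_gap: 0.0
clock: 4.55
tcp_pos: [0.6637, -0.0703, 0.0368]
orientation: [-0.001, 0.968, 0.252, -0.001]
wrist_force: [0.2, -1.6, -0.5]
finger_gap: 0.0003
tcp [ 0.6637 -0.0703  0.0368] units [ 0.1   0.37 -0.1 ] toolx yaw 29.17 clock 4.55 F [ 0.2 -1.6 -0.5] gap 0.0003
ramp-frame tcp [-150.1    4.    13.1]
```

View pics/m4.png

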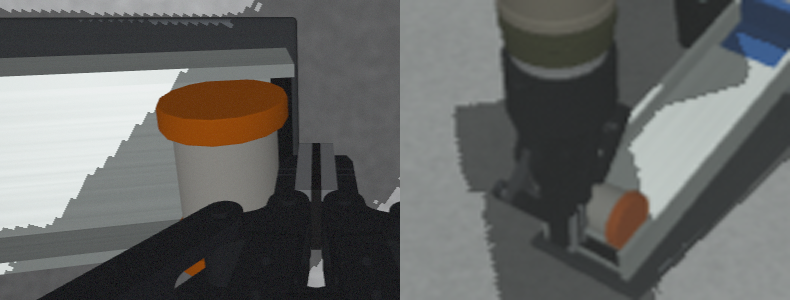

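```bash
python3 -m crank '{"travel":[[0,-0.08,-0.06],[0,-0.16,-0.08],[0,-0.24,-0.1],[0,-0.32,-0.12],[0,-0.4,-0.13]],"turn":[0,0,0,0,0]}'
python3 - <<'E'
from h import *;from workcell import *
st=get_state();to(st,[.6745,-.0813,.041]); print("ramp-frame tcp",(ramp().T@(st["tcp_pos"]-O)*1000).round(1))
im=[]
for n in("wrist","scene"):
    d=read_camera(n);np.savez(f"pics/{n}5.npz",**d);im.append(d["image"]);print(n,blobs(mask(d["image"],(3,150,70),(16,255,255)),8))
    print(blobs(mask(np.load(f"pics/{n}4.npz")["image"],(3,150,70),(16,255,255)),8))
E
```

```text
clock: 5.07
tcp_pos: [0.6567, -0.0564, 0.0433]
orientation: [0.0, 0.968, 0.252, 0.0]
wrist_force: [1.1, -1.1, 0.7]
finger_gap: -0.0
tcp [ 0.6567 -0.0564  0.0433] units [0.09 0.76 0.06] toolx yaw 29.16 clock 5.0667 F [ 1.1 -1.1  0.7] gap -0.0
ramp-frame tcp [-133.6    3.4   16.8]
wrist [(6745, [225.1, 260.1], [163, 229, 126, 64]), (11, [184.7, 365.9], [183, 364, 4, 5]), (108, [199.0, 414.8], [191, 408, 14, 13])]
[(7244, [221.8, 262.1], [156, 230, 132, 67]), (180, [195.8, 417.5], [184, 408, 21, 18])]
scene [(46, [316.7, 266.8], [314, 261, 8, 14])]
[(42, [312.2, 272.1], [309, 265, 8, 15])]
```

```bash
python3 -m crank '{"travel":[[0,-0.13,-0.023],[0,-0.29,-0.051],[0,-0.45,-0.079],[0,-0.61,-0.107],[0,-0.77,-0.136]],"turn":[0,0,0,0,0]}'
python3 -m crank '{"travel":[[0,-0.16,-0.028],[0,-0.32,-0.056],[0,-0.48,-0.085],[0,-0.64,-0.113],[0,-0.77,-0.136]],"turn":[0,0,0,0,0]}'
python3 - <<'E'
from h import *;from workcell import *
st=get_state();to(st,[.6745,-.0813,.041]); print("ramp-frame tcp",(ramp().T@(st["tcp_pos"]-O)*1000).round(1))
for n in("wrist","scene"):
    d=read_camera(n);np.savez(f"pics/{n}6.npz",**d);print(n,blobs(mask(d["image"],(3,150,70),(16,255,255)),8))
E
```

```text
clock: 5.58
tcp_pos: [0.6412, -0.0291, 0.0485]
orientation: [-0.0, 0.968, 0.252, -0.0]
wrist_force: [1.5, -0.6, 0.5]
finger_gap: -0.0001
clock: 6.0
tcp_pos: [0.6262, -0.0022, 0.0539]
orientation: [-0.0, 0.968, 0.252, -0.0]
wrist_force: [0.7, -1.1, 0.7]
finger_gap: 0.0003
tcp [ 0.6262 -0.0022  0.0539] units [0.09 2.32 0.32] toolx yaw 29.17 clock 6.0 F [ 0.7 -1.1  0.7] gap 0.0003
ramp-frame tcp [-70.6   3.5  16.4]
wrist [(6830, [224.7, 260.9], [161, 229, 128, 65]), (8, [183.9, 366.8], [182, 365, 4, 4]), (120, [198.7, 415.3], [190, 408, 16, 14])]
scene [(54, [334.0, 247.1], [331, 240, 10, 17])]
```

```bash
python3 -m crank '{"travel":[[0,-0.13,-0.023],[0,-0.29,-0.051],[0,-0.45,-0.079],[0,-0.61,-0.107],[0,-0.77,-0.136]],"turn":[0,0,0,0,0]}'
python3 -m crank '{"travel":[[0,-0.16,-0.028],[0,-0.32,-0.056],[0,-0.48,-0.085],[0,-0.64,-0.113],[0,-0.77,-0.136]],"turn":[0,0,0,0,0]}'
python3 -m crank '{"travel":[[0,-0.16,-0.028],[0,-0.32,-0.056],[0,-0.46,-0.081],[0,-0.58,-0.102],[0,-0.68,-0.12]],"turn":[0,0,0,0,0]}'
python3 - <<'E'
from h import *;from workcell import *
st=get_state();to(st,[.6745,-.0813,.041]); print("ramp-frame tcp",(ramp().T@(st["tcp_pos"]-O)*1000).round(1))
for n in("wrist","scene"):
    d=read_camera(n);np.savez(f"pics/{n}7.npz",**d);cv2.imwrite(f"pics/{n}7.png",d["image"][:,:,::-1]);print(n,blobs(mask(d["image"],(3,150,70),(16,255,255)),8))
E
```

```text
clock: 6.52
tcp_pos: [0.6113, 0.0245, 0.0593]
orientation: [0.0, 0.968, 0.252, -0.0]
wrist_force: [0.2, -1.1, 1.0]
finger_gap: 0.0002
clock: 6.93
tcp_pos: [0.5962, 0.0516, 0.0647]
orientation: [-0.0, 0.968, 0.252, -0.0]
wrist_force: [1.0, -1.6, 1.5]
finger_gap: -0.0002
clock: 7.35
tcp_pos: [0.583, 0.0751, 0.0695]
orientation: [0.0, 0.968, 0.252, -0.0]
wrist_force: [1.6, -0.7, 0.7]
finger_gap: 0.0
tcp [0.583  0.0751 0.0695] units [0.09 4.53 0.71] toolx yaw 29.16 clock 7.35 F [ 1.6 -0.7  0.7] gap 0.0
ramp-frame tcp [19.3  3.5 16.4]
wrist [(6615, [225.6, 260.8], [162, 230, 126, 65]), (9, [184.2, 366.1], [183, 364, 3, 5]), (127, [198.4, 415.6], [190, 408, 16, 15])]
scene [(116, [357.0, 223.2], [352, 216, 11, 17])]
```

View pics/wrist7.png

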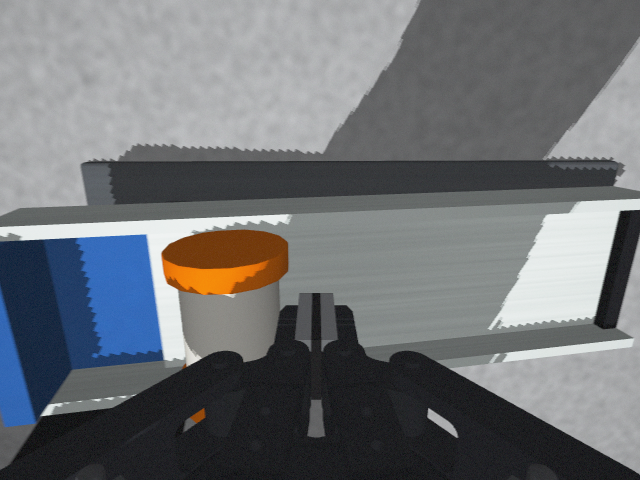

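```bash
python3 -m crank '{"travel":[[0,-0.1,-0.018],[0,-0.24,-0.042],[0,-0.38,-0.067],[0,-0.5,-0.088],[0,-0.6,-0.106]],"turn":[0,0,0,0,0]}'
python3 -m crank '{"travel":[[0,-0.06,-0.01],[0,-0.12,-0.021],[0,-0.18,-0.032],[0,-0.23,-0.04],[0,-0.27,-0.048]],"turn":[0,0,0,0,0]}'
python3 - <<'E'
from h import *;from workcell import *
st=get_state();to(st,[.6745,-.0813,.041]); print("ramp-frame tcp",(ramp().T@(st["tcp_pos"]-O)*1000).round(1))
for n in("wrist","scene"):
    d=read_camera(n);np.savez(f"pics/{n}8.npz",**d);cv2.imwrite(f"pics/{n}8.png",d["image"][:,:,::-1]);print(n,blobs(mask(d["image"],(3,150,70),(16,255,255)),8))
E
```

```text
clock: 7.87
tcp_pos: [0.5713, 0.0961, 0.0738]
orientation: [0.0, 0.968, 0.252, -0.0]
wrist_force: [0.7, -1.2, 0.5]
finger_gap: -0.0001
clock: 8.28
tcp_pos: [0.566, 0.1053, 0.0755]
orientation: [-0.0, 0.968, 0.252, -0.0]
wrist_force: [0.5, 0.5, -0.8]
finger_gap: -0.0001
tcp [0.566  0.1053 0.0755] units [0.1  5.4  0.86] toolx yaw 29.16 clock 8.2833 F [ 0.5  0.5 -0.8] gap -0.0001
ramp-frame tcp [54.5  3.6 16.2]
wrist [(6470, [225.6, 260.2], [162, 230, 126, 64]), (11, [184.2, 365.8], [183, 363, 3, 6]), (137, [198.6, 415.6], [190, 408, 16, 15])]
scene [(113, [364.9, 214.2], [360, 207, 11, 16])]
```

Still leaning on the finger, just about at the lip. Creep on.

```bash
python3 -m crank '{"travel":[[0,-0.03,-0.005],[0,-0.06,-0.01],[0,-0.09,-0.016],[0,-0.12,-0.021],[0,-0.15,-0.026]],"turn":[0,0,0,0,0]}' | tail -2
cat > chk.py <<'E'
from h import *;from workcell import *
import sys
st=get_state();to(st,[.6745,-.0813,.041]); print("ramp-frame tcp",(ramp().T@(st["tcp_pos"]-O)*1000).round(1))
for n in("wrist","scene"):
    d=read_camera(n);cv2.imwrite(f"pics/{n}{sys.argv[1]}.png",d["image"][:,:,::-1]);print(n,blobs(mask(d["image"],(3,150,70),(16,255,255)),8))
E
python3 chk.py 9
```

```text
wrist_force: [-0.2, -0.1, 0.0]
finger_gap: -0.0003
tcp [0.5634 0.1103 0.0766] units [0.09 5.54 0.89] toolx yaw 29.15 clock 8.8 F [-0.2 -0.1  0. ] gap -0.0003
ramp-frame tcp [60.2  3.5 16.4]
wrist [(5749, [211.1, 256.9], [148, 230, 125, 58]), (109, [170.4, 368.8], [165, 359, 10, 19]), (85, [200.2, 413.4], [192, 408, 14, 10])]
scene [(98, [367.0, 212.5], [362, 206, 11, 16])]
```

View pics/wrist9.png

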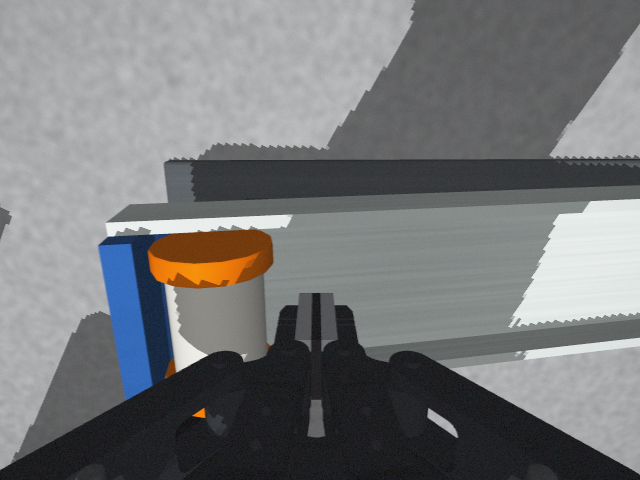

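The canister has dropped in (cap at 148–273 px, clear of the fingertips at 298 px). Back off downhill, then lift.

```bash
python3 -m crank '{"travel":[[0,0.1,0],[0,0.25,0],[0,0.4,-0.1],[0,0.5,-0.6],[0,0.5,-1.3]],"turn":[0,0,0,0,0]}' | head -2
python3 -m crank '{"travel":[[0,0,-0.8],[0,0,-1.5],[0,0,-1.8],[0,0,-1.8]],"turn":[0,0,0,0]}' | head -2
python3 - <<'E'
from h import *;from workcell import *
st=get_state();to(st,[.447,.3245,.09])
M=ramp()
for n in("wrist","scene","top"):
    d=read_camera(n);cv2.imwrite(f"pics/{n}10.png",d["image"][:,:,::-1]);print(n,blobs(mask(d["image"],(3,150,70),(16,255,255)),8), "nest pred",proj(d,O+M@np.array([.1015,0,.016])),"green",blobs(mask(d["image"],(60,120,40),(85,255,255))))
E
```

```text
clock: 9.32
tcp_pos: [0.572, 0.0914, 0.1269]
clock: 9.65
tcp_pos: [0.5759, 0.0921, 0.205]
tcp [0.5759 0.0921 0.205 ] units [-0.01 -6.65  2.85] toolx yaw 29.11 clock 9.65 F [-0.4 -0.1  0.3] gap 0.0001
wrist [(1152, [228.4, 194.1], [195, 184, 65, 23]), (759, [233.6, 270.4], [201, 253, 62, 29])] nest pred [226.538345  228.1662616] green [(43, [0.8, 221.3], [0, 212, 4, 19])]
scene [(51, [347.4, 204.5], [344, 199, 10, 15]), (51, [366.0, 211.8], [363, 206, 9, 14])] nest pred [360.10615432 209.92530306] green [(56, [397.7, 183.7], [392, 181, 12, 6])]
top [(9, [255.4, 256.0], [254, 254, 4, 5]), (47, [472.8, 285.6], [470, 275, 9, 19])] nest pred [239.98758289 248.83285814] green []
```

View pics/wrist10.png

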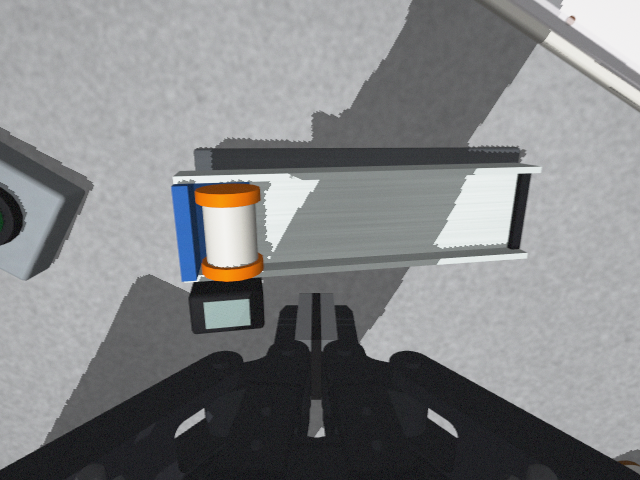

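Canister sits in the nest against the blue stop (centre about 231,231). On to the button.

```bash
python3 -m crank '{"travel":[[0,-0.9,0],[0,-1.8,0],[0,-2.7,0],[0,-3.6,0],[0,-4.5,0]],"turn":[0,0,0,0,0]}' | head -2
python3 -m crank '{"travel":[[0,-0.8,0],[0,-1.4,0],[0,-1.4,0],[0,-1.4,0],[0,-1.4,0]],"turn":[0,0,0,0,0]}' | head -2
python3 - <<'E'
from h import *;from workcell import *
st=get_state();d=read_camera("wrist");s=read_camera("scene");cv2.imwrite("pics/w11.png",d["image"][:,:,::-1])
g=[blobs(mask(q["image"],(60,120,40),(85,255,255))) for q in(d,s)];print(g)
b=[max(x)[1] for x in g]; T=dict(np.load("pics/top0.npz"))
p=tri([d,T,s],[b[0],(158,298.9),b[1]]);print("button tri",p, "wrist at .05",ray(d,*b[0],.05),"top+wrist",tri([d,T],[b[0],(158,298.9)]))
to(st,p)
E
```

```text
clock: 10.22
tcp_pos: [0.4836, 0.2506, 0.1985]
clock: 10.63
tcp_pos: [0.4579, 0.2983, 0.1992]
[[(1753, [279.5, 214.1], [256, 191, 48, 47])], [(56, [397.7, 183.7], [392, 181, 12, 6])]]
button tri [0.44735355 0.32377331 0.05434522] wrist at .05 [0.44731603 0.32446117 0.05      ] top+wrist [0.44759899 0.32473186 0.0523008 ]
tcp [0.4579 0.2983 0.1992] units [ 0.09 -0.69  3.62] toolx yaw 29.17 clock 10.6333 F [ 0.8 -0.7 -0.1] gap 0.0003
```

```bash
python3 -m crank '{"travel":[[0.09,-0.7,0.6],[0.09,-0.7,1.4],[0.09,-0.7,2.2],[0.09,-0.7,2.9],[0.09,-0.7,3.2]],"turn":[0,0,0,0,0]}' | head -2
python3 -m crank '{"travel":[[0,0,0],[0,0,0],[0,0,0]],"turn":[0,0,0]}'
python3 -c "
from h import *;from workcell import *
to(get_state(),[.4475,.3245,.053])"
```

```text
clock: 11.15
tcp_pos: [0.4461, 0.3227, 0.0684]
clock: 11.4
tcp_pos: [0.4491, 0.3248, 0.0737]
orientation: [-0.0, 0.968, 0.251, 0.001]
wrist_force: [-1.2, -0.1, -0.5]
finger_gap: 0.0003
tcp [0.4491 0.3248 0.0737] units [-0.04 -0.01  0.52] toolx yaw 29.07 clock 11.4 F [-1.2 -0.1 -0.5] gap 0.0003
```

```bash
python3 -m crank '{"travel":[[0,0,0.2],[0,0,0.35],[0,0,0.4],[0,0,0.45],[0,0,0.45]],"turn":[0,0,0,0,0]}' |sed -n '2p;4p'
for i in 1 2; do python3 -m crank '{"travel":[[0,0,0.03],[0,0,0.06],[0,0,0.06]],"turn":[0,0,0]}'|sed -n '2p;4p';done
```

```text
tcp_pos: [0.448, 0.3251, 0.0547]
wrist_force: [0.1, -0.7, 3.3]
tcp_pos: [0.448, 0.3251, 0.0524]
wrist_force: [0.6, -1.7, 4.7]
tcp_pos: [0.4481, 0.3251, 0.051]
wrist_force: [-2.1, -2.5, 10.3]
```

Fully bottomed (10 N against a 5 N spring). Release and retreat.

```bash
python3 -m crank '{"travel":[[0,0,0],[0,0,-0.2],[0,0,-0.5],[0,0,-1.2],[0,0,-2]],"turn":[0,0,0,0,0]}'|sed -n '2p;4p'
python3 -m crank '{"travel":[[0,0.7,-0.8],[0,1.4,-1.2],[0,1.4,-1.2],[0,1.4,-1.2]],"turn":[0,0,0,0]}'|sed -n '2p;4p'
python3 - <<'E'
from h import *;from workcell import *
d=read_camera("wrist");s=read_camera("scene");t=read_camera("top")
g=[blobs(mask(q["image"],(60,120,40),(85,255,255))) for q in(d,s)];print(g)
T=dict(np.load("pics/top0.npz"));print("button",tri([d,T],[max(g[0])[1],(158,298.9)]))
print("scene orange",blobs(mask(s["image"],(3,150,70),(16,255,255)),8)); a=dict(np.load("pics/scene0.npz"))["image"]
for n,(x,y) in dict(jar=(143,265),vial=(207,348),tin=(452,253)).items():
    w=np.s_[y-28:y+28,x-20:x+20]; print(n,"diff",np.abs(a[w].astype(int)-s["image"][w]).mean().round(2))
cv2.imwrite("pics/s12.png",s["image"][:,:,::-1]);print(get_state()["clock"])
E
```

```text
tcp_pos: [0.4459, 0.3244, 0.1286]
wrist_force: [-0.2, 0.2, -0.0]
tcp_pos: [0.4763, 0.2758, 0.1788]
wrist_force: [-0.2, 1.5, -0.1]
[[(2004, [237.1, 229.3], [212, 204, 51, 51])], [(56, [397.7, 183.7], [392, 181, 12, 6])]]
button [0.44735821 0.32484393 0.05236056]
scene orange [(40, [347.5, 203.8], [345, 199, 8, 12]), (40, [365.8, 211.4], [363, 206, 8, 13])]
jar diff 19.02
vial diff 0.47
tin diff 2.2
13.2167
```

View pics/s12.png

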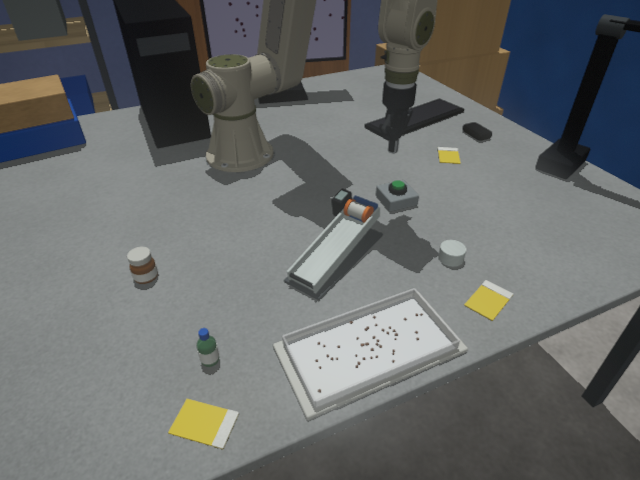

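Canister in the nest at (357,210), button up at (398,184), and the jar, bottle and tin unmoved (the jar's pixel difference is only the arm's shadow having gone). Handing in.

```bash
python3 -c "
from workcell import *
print(hand_in())"
```

```text
the job is handed in; nothing more can be done
None
```

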